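# Put the burners of the gas hob back together

### The job

The burner parts of the gas hob have been washed and piled on the wooden board beside it: take the pile apart from the top down and rebuild the two open burners, each ring-shaped burner head set down into the burner bowl of its size and then its black cap laid on that head. Every part must sit fully home, centred and flat, and be let go. Do not disturb the third burner, which is complete, or the saucepan and the pepper mill.

Things in the scene. Friction and masses are not known exactly. Their poses are not given: they have to be found in the camera images.
- small_head: Small burner head, loose, bare aluminium: slotted round crown 40 mm across, 13 mm high, recess 25 mm wide, 9 mm deep in its top, over a central spigot 20 mm across, 9 mm long, tapering to 12 mm; 22 mm high. Origin: centre of the spigot's foot, z up. Home: spigot in the throat of small_base, crown on its collar, origin 5 mm above small_base's. Start: top of the pile, standing on small_cap.
- small_cap: Small burner cap, loose, black enamel: disc 48 mm across, 8 mm thick, over a central boss 17 mm across tapering to 9 mm, 5 mm high; 13 mm high. Origin: centre of the boss's underside, z up. Home: boss in the recess of small_head, disc on its rim, origin 17 mm above small_head's. Start: second in the pile, disc on the rim of large_head.
- large_head: Large burner head, loose, bare aluminium: slotted round crown 58 mm across, 13 mm high, recess 38 mm wide, 9 mm deep in its top, over a central spigot 34 mm across, 9 mm long, tapering to 26 mm; 22 mm high. Origin: centre of the spigot's foot, z up. Home: spigot in the throat of large_base, crown on its collar, origin 5 mm above large_base's. Start: third in the pile, on large_cap.
- large_cap: Large burner cap, loose, black enamel: disc 68 mm across, 8 mm thick, over a central boss 28 mm across tapering to 20 mm, 5 mm high; 13 mm high. Origin: centre of the boss's underside, z up. Home: boss in the recess of large_head, disc on its rim, origin 17 mm above large_head's. Start: bottom of the pile, on a fixed pale board (180 x 140 x 18 mm) left or right of the hob.
- small_base: Small burner bowl, fixed on the black glass hob, open: aluminium collar 40 mm across, 14 mm above the glass, with a dark throat 30 mm wide, 12 mm deep, brass injector inside. The ignition pin beside it, 10 mm high, 32 mm off its axis, is no obstacle. Origin: on its axis at the top of the glass (8 mm above the worktop), z up. It may be at any of the hob's three burner places.
- large_base: Large burner bowl, fixed on the black glass hob, open: aluminium collar 58 mm across, 14 mm above the glass, with a dark throat 44 mm wide, 12 mm deep, brass injector inside. The ignition pin beside it, 10 mm high, 41 mm off its axis, is no obstacle. Origin: on its axis at the top of the glass (8 mm above the worktop), z up. It may be at any of the hob's three burner places.
- big_cap: Bystander: the loose black cap, 98 mm in diameter, of the third and largest burner of the hob, which is complete; its top is 36 mm above the glass. Origin: centre of its boss's underside, 22 mm above the glass. Leave it alone.
- saucepan: Bystander: small steel saucepan, 104 mm in diameter and 62 mm high, on a cork trivet on the other side of the hob from the pile; its dark handle reaches 170 mm from its axis along its own +x at 60 mm height. Origin: centre of its underside. Leave it alone.
- mill: Bystander: wooden pepper mill, 54 mm in diameter, 125 mm high, standing on the worktop to the left of the hob. Origin: centre of its underside. Leave it alone.
Things that resemble listed ones, but are neither listed nor needed, are in the scene too. What is shaped like the large_head but orange or yellow is not meant.

How it is judged:
By the outcome, as a careful person would: the job done as asked, in the order asked, and still so for the second after the job is handed in, with the robot touching nothing.
It also fails if it takes over 112 s, if anything falls off the work surface, if the arm or the gripper's body presses on something with over 40 N, if the wrist force passes 120 N, or if a joint passes its speed limit or range.

### The arm

A 6-joint arm with a two-finger parallel gripper is mounted at the origin on the work surface. World frame = base frame: x ahead of the robot, y to its left, z up, the work surface at z = 0. Lengths are in m, angles in rad, forces in N, time in s.
With the tool pointing down it reaches from about 0.275 to 1 m from the base axis. Payload 8.4 kg.
Tool frame: the origin (TCP) lies midway between the tips of the shut fingers; the grasp point (between the pads) lies 19 mm behind it; z points along the fingers, y is the line along which they close (so a half turn about z gives the same grasp; the last joint's range is limited). The gripper opens to 85 mm and grips with 20 to 120 N. Pads are 22 mm wide; open, the fingers measure 114 mm over their backs; the gripper's body (76 mm by 85 mm) begins 54 mm behind the grasp point. The pads swing forward as they close: fully open they stand 13 mm farther back than shut.
Start: joints at [-1.219, 0.353, 1.633, -0, 1.155, -0.002], TCP at [0.217, -0.586, 0.231] pointing down, gripper open.
Joint ranges: [-2.63, 2.63], [-0.92, 2.1], [0.06, 2.66], [-1.3, 4.44], [0, 2.69], [-3.02, 3.02]. Speed limits (rad/s): [2.22, 2.22, 2.79, 3.14, 3.14, 3.14].

### API

Orientations are given as [roll, pitch, yaw] about the fixed x, y, z axes, in that order (R = Rz(yaw) Ry(pitch) Rx(roll)).
In Python, from workcell import monitor, imaging, job gives the robot as it stands.
- The arm moves only by the shell command python3 -m pendant 'ROWS' [FORCE]. ROWS is JSON, a list of rows, each an object with "travel": the shift along the tool's x, y, z in mm, a list of three; "turn": the turn about the tool's z in degrees; "fingers": the closure, from -1 (fully open) to 1 (shut). In form: [{"travel": [x, y, z], "turn": turn, "fingers": fingers}, ...]. A call has 1 to 10 rows; each row shifts and turns the commanded pose from where the row before left it, along the tool's axes as they then stand; what a row does not reach is not made up. A row lasts 1/12 s, in which the tool goes at most 41.7 mm and 7.16 degrees, less where a joint would pass 70% of its speed; a pose out of reach is approached as far as the arm can. A call with a gripper value outside its range is refused whole. The fingers move at their own pace and stop on an object; FORCE is the grip in N (left out, the last holds). Time passes only in rows, so rows that do not move let the fingers close. It gives the time, the measured TCP pose, the force, the opening and the grip force at its end, in the units of the state.
- monitor.get_obs(): the state, without advancing time (a new reading comes with each control period).
- imaging.get_image(name): name is "side" or "top"; returns a dict with "color" (480x640x3 uint8, red, green, blue), "depth" (480x640 float32, m along the optical axis (not along the pixel's ray), 0 where there is no reading), "fx", "fy", "cx", "cy" (pixels), "R" (3x3) and "t" (3): a world point X has camera coordinates R X + t. Camera axes: x right, y down, z forward; pixel columns grow to the right and rows downward; lengths in m; the calibration is good to about 2 mm. A picture is of the moment at which its call begins.
- job.hand_in(): hands the job in; it is judged then, once.
The state is a dict: "time": time; "joints": joint angles; "joint_vel": joint speeds; "joint_efforts": joint torques, N m; "tool_pos": TCP position; "tcp_rot": TCP orientation; "wrist_force": force on the tool from outside, world axes, zero at the start; "torque": the same for the moment, N m; "width": opening from 0.0 (shut) to 1.0 (fully open); "finger_force": force on a finger pad.
Only numpy, scipy, OpenCV 4.12 (cv2) and the standard library are available. Lean on these libraries where they do the work, as an engineer would, in place of code of your own. Each camera call takes 0.05 s, during which the arm holds its last target. There are 200 camera calls.

## Working session

There is one attempt and no reset: what is moved stays moved. The work goes in short steps, Python scripts to look and compute and a shell command to move; the robot and the scene stay as the last step left them, time stands still between calls to the robot, and variables do not carry over. Pictures are saved under pics/ and viewed, at most 14 in all, crops included, and the job is handed in when it is done.

```bash
mkdir -p pics; ls
python3 - <<'E'
from workcell import monitor, imaging
import cv2,numpy as np
o=monitor.get_obs(); print(o)
for n in("top","side"):
    i=imaging.get_image(n); cv2.imwrite(f"pics/{n}0.png",i["color"][:,:,::-1]); np.savez(f"{n}0.npz",**i)
    print(n,i["fx"],i["fy"],i["cx"],i["cy"],np.round(i["R"],4).tolist(),i["t"], -i["R"].T@i["t"])
E
```

```text
pics
{'time': 0.0, 'joints': array([-1.21939852e+00,  3.53655809e-01,  1.63413319e+00,  1.46925004e-05,
        1.15516530e+00, -2.42026523e-03]), 'joint_vel': array([-3.37581003e-04,  2.62896306e-04, -2.50003818e-04, -1.17031215e-06,
        1.93087483e-03,  1.37419293e-04]), 'joint_efforts': array([ 8.27227541e-04, -6.05242181e+01, -3.42076993e+01, -4.56308680e-05,
        9.58556804e-03,  2.46611427e-05]), 'tool_pos': array([ 0.21638383, -0.58585236,  0.23055729]), 'tcp_rot': array([-3.14023104e+00, -1.67290189e-05,  3.53812114e-01]), 'wrist_force': array([-0.17003422,  0.02915197, -0.20939108]), 'torque': array([-0.04150883, -0.01422844, -0.01550493]), 'finger_force': 0.0, 'width': 1.0032892294730615}
top 591.3777431857499 591.3777431857499 315.441499612318 238.33368258790804 [[-0.0298, -0.9994, -0.0193], [-0.9961, 0.0313, -0.0822], [0.0828, 0.0168, -0.9964]] [-0.02032711  0.51577283  1.58474751] [ 0.38197535 -0.06301729  1.62110552]
side 455.07004143035385 455.07004143035385 326.301384593869 240.5930500506262 [[0.7345, -0.6782, 0.0249], [-0.3231, -0.3816, -0.866], [0.5968, 0.6281, -0.4994]] [-0.40529498  0.22615833  0.75074285] [-0.07729333 -0.66005536  0.58084344]
```

View pics/top0.png

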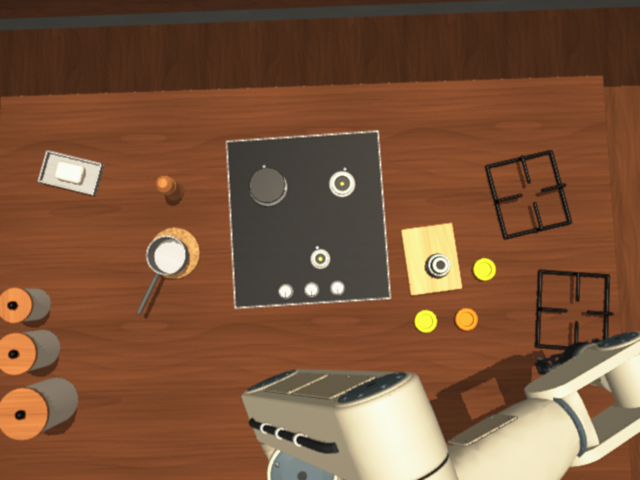

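View pics/side0.png

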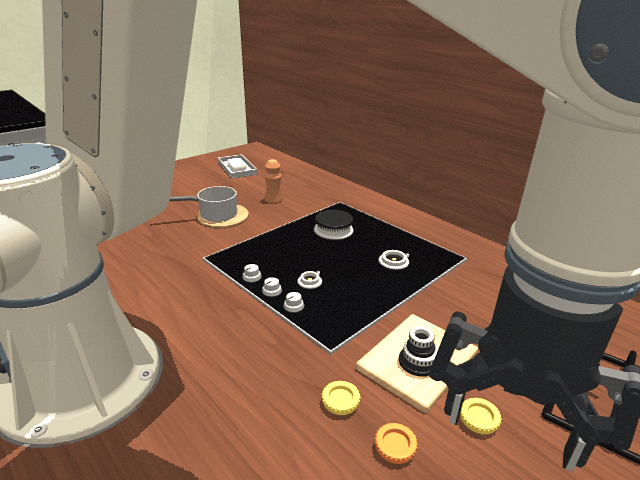

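Top view: pile at px (438,265) on the board. Small bowl (320,259), large bowl (342,184), complete burner (267,186). Things that could be mistaken for the large head are yellow (484,269) and (425,321), and orange (466,319). The three white knobs at row ~290 could be mistaken for small parts. I choose the bare-aluminium pile on the board, and check it in one close crop while measuring.

```bash
cat > h.py <<'E'
import numpy as np,cv2
from workcell import imaging,monitor
def load(f): return dict(np.load(f))
def grab(n):
    return imaging.get_image(n)
def cast(i,u,v,z):
    d=np.array([(u-i["cx"])/i["fx"],(v-i["cy"])/i["fy"],1.]); R=i["R"]; c=-R.T@i["t"]; r=R.T@d
    return c+r*(z-c[2])/r[2]
def proj(i,X):
    p=i["R"]@np.array(X)+i["t"]; return np.array([i["fx"]*p[0]/p[2]+i["cx"],i["fy"]*p[1]/p[2]+i["cy"]])
def cloud(i):
    v,u=np.mgrid[:480,:640]; d=i["depth"]
    P=np.stack([(u-i["cx"])/i["fx"]*d,(v-i["cy"])/i["fy"]*d,d],-1)
    return (P-i["t"])@i["R"]
def outer(i,u,v,z,r,thr=110):
    """circle fit in world plane z of bright grey outline near px (u,v), expected outer radius r"""
    c=i["color"].astype(int); m=((c.min(2)>thr)&(c.max(2)-c.min(2)<45)).astype(np.uint8)
    k=np.zeros_like(m); cv2.circle(k,(int(u),int(v)),int(r*1.8*i["fx"]/ (i["R"]@cast(i,u,v,z)+i["t"])[2]),1,-1); m&=k
    s=cv2.findContours(m,cv2.RETR_EXTERNAL,cv2.CHAIN_APPROX_NONE)[0]; s=max(s,key=cv2.contourArea)[:,0]
    h=cv2.convexHull(s)[:,0].astype(np.float64)
    P=np.array([cast(i,a,b,z)[:2] for a,b in h],np.float32)
    (x,y),rad=cv2.minEnclosingCircle(P)
    M=cv2.fitEllipse(P) if len(P)>5 else None
    return (round(x,4),round(y,4),round(rad,4)),(np.round(M[0],4),np.round(M[1],4)) if M else None
def crop(i,u,v,w,h,s,f):
    u0,v0=max(0,int(u-w/2)),max(0,int(v-h/2)); cv2.imwrite(f,cv2.resize(i["color"][v0:v0+h,u0:u0+w,::-1],None,fx=s,fy=s,interpolation=cv2.INTER_CUBIC)); print(f,u0,v0)
E
python3 - <<'E'
from h import *
T,S=load("top0.npz"),load("side0.npz")
for n,t,s,z,r in(("head",(439,265),(422,334),.083,.02),("sbase",(320,259),(310,279),.022,.02),("lbase",(342,184),(394,259),.022,.029)):
    print(n,outer(T,*t,z,r),outer(S,*s,z,r))
for n,i in(("T",T),("S",S)):
    C=cloud(i)
    for u,v in ([(439,265),(437,258),(410,235),(360,220),(342,175)] if n=="T" else [(422,334),(400,352),(385,360),(350,310)]): print(n,u,v,np.round(C[v,u],4),i["depth"][v,u])
a=T["color"][215:305,390:510,::-1]; b=S["color"][230:410,240:480,::-1]; c=T["color"][165:275,290:370,::-1]
z=lambda a,s:cv2.resize(a,None,fx=s,fy=s,interpolation=cv2.INTER_CUBIC)
o=np.zeros((600,800,3),np.uint8); A,B,D=z(a,3),z(b,1.8),z(c,4)
o[:270,:360]=A; o[270:594,:432]=B; o[:440,440:760]=D; cv2.imwrite("pics/c1.png",o)
E
```

```text
head ((0.4314, -0.3553, 0.0295), (array([ 0.4311, -0.3542]), array([0.0556, 0.0578]))) ((0.4214, -0.3437, 0.0448), (array([ 0.4297, -0.349 ]), array([0.0532, 0.0974])))
sbase ((0.4626, -0.0442, 0.0305), (array([ 0.4615, -0.0456]), array([0.0519, 0.0593]))) ((0.4559, -0.0586, 0.0342), (array([ 0.4534, -0.0551]), array([0.0518, 0.0699])))
lbase ((0.6681, -0.1133, 0.0413), (array([ 0.6662, -0.113 ]), array([0.0694, 0.0825]))) ((0.6547, -0.1229, 0.0421), (array([ 0.6542, -0.1208]), array([0.0718, 0.0852])))
T 439 265 [ 0.4306 -0.3558  0.0786] 1.5360668
T 437 258 [ 0.4486 -0.3503  0.0851] 1.5311799
T 410 235 [ 0.5161 -0.2927  0.0189] 1.6037079
T 360 220 [ 0.5625 -0.1595  0.0081] 1.620588
T 342 175 [ 0.6859 -0.1139  0.0239] 1.6158067
S 422 334 [ 0.4394 -0.3529  0.074 ] 0.75437236
S 400 352 [ 0.4174 -0.33    0.0312] 0.77698004
S 385 360 [ 0.3943 -0.3177  0.0186] 0.7772165
S 350 310 [ 0.4543 -0.175   0.009 ] 0.9074253
```

View pics/c1.png

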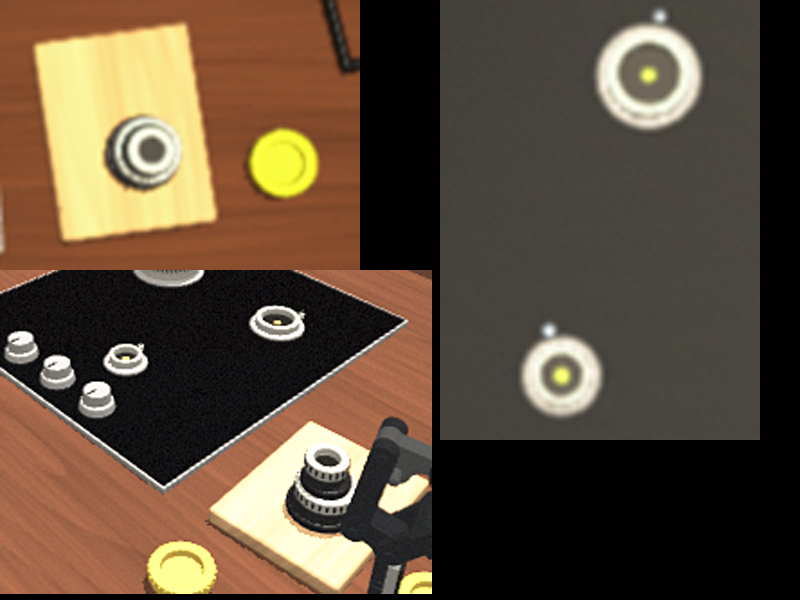

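Crop: the pile is, from top, slotted silver small head, black small cap, silver large head, black large cap. So it is the one on the board and not the yellow/orange ones. Throat centres are at top px (320.3,259) and (342,183.5), recess at (439.7,265). Next I refine these with the dark holes at sub-pixel.

```bash
cat >> h.py <<'E'
def hole(i,u,v,z,r,thr=None,dark=True,R=1.7):
    """sub-pixel centre of the dark hole (or bright disc) of radius r at height z near px (u,v): contour mapped onto plane z"""
    K=8; d=(i["R"]@cast(i,u,v,z)+i["t"])[2]; w=int(np.ceil(R*r*i["fx"]/d)); u,v=int(round(u)),int(round(v))
    g=i["color"][v-w:v+w+1,u-w:u+w+1].max(2); G=cv2.resize(g,None,fx=K,fy=K,interpolation=cv2.INTER_CUBIC)
    t,m=cv2.threshold(G,thr or 0,255,(cv2.THRESH_BINARY_INV if dark else cv2.THRESH_BINARY)+(0 if thr else cv2.THRESH_OTSU))
    n,l,st,ce=cv2.connectedComponentsWithStats(m); H=len(G)/2
    best=None
    for s in cv2.findContours(m,cv2.RETR_LIST,cv2.CHAIN_APPROX_NONE)[0]:
        if len(s)<30: continue
        h=cv2.convexHull(s)[:,0]
        P=np.array([cast(i,u-w+(a+.5)/K-.5,v-w+(b+.5)/K-.5,z)[:2] for a,b in s[:,0]],np.float32)
        e=cv2.fitEllipse(P); q=abs(e[1][0]/2-r)+abs(e[1][1]/2-r)
        if best is None or q<best[0]: best=(q,np.round(e[0],4),np.round(e[1],4),t)
    return best[1:]
E
python3 - <<'E'
from h import *
T,S=load("top0.npz"),load("side0.npz")
for n,t,s,z,r in(("head",(439.7,265),(422,334),.083,.0125),("headout",(439.7,265),(422,334),.083,.02),("sbase",(320,259),(310,279),.022,.015),("sout",(320,259),(310,279),.022,.02),("lbase",(342,183.5),(394,259),.022,.022),("lout",(342,183.5),(394,259),.022,.029)):
    for nm,i,p in(("T",T,t),("S",S,s)):
        print(n,nm,hole(i,*p,z,r))
# line-of-sight depth cloud of pile top
for nm,i in(("T",T),("S",S)):
    C=cloud(i); k=(abs(C[...,0]-.43)<.06)&(abs(C[...,1]+.353)<.06)
    for lo,hi in((.078,.088),(.048,.058)):
        q=C[k&(C[...,2]>lo)&(C[...,2]<hi)]; print(nm,lo,len(q),np.round(q.min(0),4),np.round(q.max(0),4))
E
```

```text
head T (array([ 0.4316, -0.3581]), array([0.0226, 0.0228]), 171.0)
head S (array([ 0.4297, -0.3579]), array([0.0225, 0.0232]), 163.0)
headout T (array([ 0.4276, -0.3476]), array([0.0517, 0.0577]), 174.0)
headout S (array([ 0.4044, -0.3735]), array([0.046 , 0.0479]), 140.0)
sbase T (array([ 0.4604, -0.0466]), array([0.0265, 0.0268]), 162.0)
sbase S (array([ 0.4561, -0.0491]), array([0.0143, 0.0238]), 113.0)
sout T (array([ 0.4604, -0.0465]), array([0.0257, 0.026 ]), 150.0)
sout S (array([ 0.452 , -0.0552]), array([0.0529, 0.0687]), 112.0)
lbase T (array([ 0.665 , -0.1126]), array([0.0406, 0.0408]), 161.0)
lbase S (array([ 0.6593, -0.1153]), array([0.0273, 0.0376]), 111.0)
lout T (array([ 0.6626, -0.1124]), array([0.0712, 0.0719]), 152.0)
lout S (array([ 0.6533, -0.1205]), array([0.0715, 0.0873]), 110.0)
T 0.078 111 [ 0.4123 -0.3764  0.078 ] [ 0.4488 -0.3372  0.088 ]
T 0.048 114 [ 0.4024 -0.3888  0.0482] [ 0.4608 -0.3312  0.0579]
S 0.078 279 [ 0.4095 -0.3786  0.078 ] [ 0.4499 -0.3372  0.0853]
S 0.048 279 [ 0.4012 -0.3889  0.0481] [ 0.4561 -0.3318  0.0579]
```

```bash
python3 - <<'E'
from h import *
T,S=load("top0.npz"),load("side0.npz")
for nm,i in(("T",T),("S",S)):
    C=cloud(i)
    for b in((.46,-.0466),(.664,-.1126)):
        k=(abs(C[...,0]-b[0])<.045)&(abs(C[...,1]-b[1])<.045)&(C[...,2]>.019)&(C[...,2]<.026); q=C[k][:,:2]
        print(nm,len(q),np.round((q.min(0)+q.max(0))/2,4),np.round(q.max(0)-q.min(0),4), [np.round(v,4) for v in cv2.minEnclosingCircle(q.astype(np.float32))])
E
python3 -m pendant '[{"travel":[0,0,0],"turn":6.76,"fingers":-1},{"travel":[0,0,0],"turn":6.76,"fingers":-1},{"travel":[0,0,0],"turn":6.75,"fingers":-1}]'
python3 -m pendant '[{"travel":[24,-25.5,0],"turn":0,"fingers":-1},{"travel":[24,-25.5,0],"turn":0,"fingers":-1},{"travel":[24,-25.5,0],"turn":0,"fingers":-1},{"travel":[24,-25.5,0],"turn":0,"fingers":-1},{"travel":[24,-25.5,0],"turn":0,"fingers":-1},{"travel":[24,-25.5,0],"turn":0,"fingers":-1},{"travel":[24,-25.5,0],"turn":0,"fingers":-1},{"travel":[24,-25.5,0],"turn":0,"fingers":-1},{"travel":[22,-24,0],"turn":0,"fingers":-1},{"travel":[0,0,0],"turn":0,"fingers":-1}]'
```

```text
T 60 [ 0.4666 -0.0468] [0.0494 0.0382] [array([ 0.4666, -0.0457]), np.float64(0.0255)]
T 120 [ 0.6693 -0.1174] [0.0669 0.0682] [array([ 0.6664, -0.1143]), np.float64(0.0374)]
S 93 [ 0.4597 -0.0468] [0.0391 0.0396] [array([ 0.4579, -0.0458]), np.float64(0.0216)]
S 141 [ 0.6634 -0.1125] [0.0573 0.0563] [array([ 0.6627, -0.1132]), np.float64(0.0302)]
time: 0.35
tool_pos: [0.2165, -0.586, 0.2308]
tcp_rot: [-3.141, 0.0, -0.006]
wrist_force: [-0.1, 0.1, 0.6]
width: 1.0
finger_force: 0.0
time: 1.18
tool_pos: [0.4335, -0.3544, 0.231]
tcp_rot: [-3.14, -0.001, 0.003]
wrist_force: [0.5, 0.2, 0.4]
width: 0.999
finger_force: 0.0
```

```bash
python3 -m pendant '[{"travel":[-3,3.6,15],"turn":0,"fingers":-1},{"travel":[0,0,20],"turn":0,"fingers":-1},{"travel":[0,0,20],"turn":0,"fingers":-1},{"travel":[0,0,20],"turn":0,"fingers":-1},{"travel":[0,0,20],"turn":0,"fingers":-1},{"travel":[0,0,20],"turn":0,"fingers":-1},{"travel":[0,0,20],"turn":0,"fingers":-1},{"travel":[0,0,16],"turn":0,"fingers":-1},{"travel":[0,0,10],"turn":0,"fingers":-1},{"travel":[0,0,0],"turn":0,"fingers":-1}]'
python3 - <<'E'
from h import *
i=grab("side"); np.savez("side1.npz",**i); print(proj(i,[.4305,-.358,.07])); crop(i,422,334,200,150,4,"pics/s1.png")
E
```

```text
time: 2.02
tool_pos: [0.4261, -0.3611, 0.0681]
tcp_rot: [-3.139, 0.003, -0.0]
wrist_force: [-0.4, -0.2, -0.2]
width: 0.999
finger_force: 0.0
[420.87670292 339.82726064]
pics/s1.png 322 259
```

View pics/s1.png

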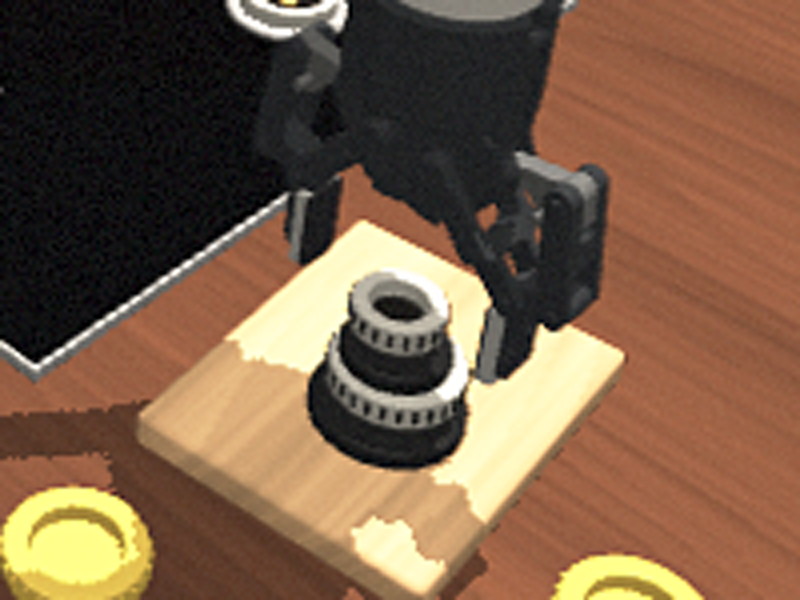

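Fingers straddle the small head in the crop (head at crop (398,300), near tip at (487,375)). I let it settle, then correct.

```bash
python3 -m pendant '[{"travel":[0,0,0],"turn":0,"fingers":-1},{"travel":[0,0,0],"turn":0,"fingers":-1},{"travel":[0,0,0],"turn":0,"fingers":-1}]'
```

```text
time: 2.32
tool_pos: [0.4281, -0.3624, 0.0713]
tcp_rot: [3.14, -0.001, 0.0]
wrist_force: [-0.0, 0.6, -0.4]
width: 1.0
finger_force: 0.0
```

```bash
python3 -m pendant '[{"travel":[2.4,-4.4,0],"turn":0,"fingers":-1},{"travel":[0,0,0],"turn":0,"fingers":-1},{"travel":[0,0,0],"turn":0,"fingers":-1}]'
python3 -m pendant '[{"travel":[0,0,0],"turn":0,"fingers":-1}]';python3 -m pendant '[{"travel":[0,0,0],"turn":0,"fingers":-1}]'; python3 -m pendant '[{"travel":[0,0,0],"turn":0,"fingers":-1}]'
```

```text
time: 2.57
tool_pos: [0.4302, -0.3573, 0.0707]
tcp_rot: [3.141, -0.0, 0.0]
wrist_force: [-0.1, 0.7, 0.5]
width: 1.001
finger_force: 0.0
time: 2.65
tool_pos: [0.4301, -0.3574, 0.0705]
tcp_rot: [3.141, -0.0, 0.0]
wrist_force: [0.7, 0.4, -0.4]
width: 1.002
finger_force: 0.0
time: 2.73
tool_pos: [0.43, -0.3575, 0.0704]
tcp_rot: [3.142, -0.0, 0.0]
wrist_force: [0.4, 0.7, -0.1]
width: 1.002
finger_force: 0.0
time: 2.82
tool_pos: [0.43, -0.3575, 0.0703]
tcp_rot: [3.142, -0.0, 0.0]
wrist_force: [-0.0, -0.3, 0.7]
width: 1.002
finger_force: 0.0
```

```bash
python3 -m pendant '[{"travel":[0.3,0.2,0],"turn":0,"fingers":1},{"travel":[0,0,0],"turn":0,"fingers":1},{"travel":[0,0,0],"turn":0,"fingers":1},{"travel":[0,0,0],"turn":0,"fingers":1},{"travel":[0,0,0],"turn":0,"fingers":1},{"travel":[0,0,0],"turn":0,"fingers":1},{"travel":[0,0,0],"turn":0,"fingers":1},{"travel":[0,0,0],"turn":0,"fingers":1}]' 30
python3 - <<'E'
from h import *
i=grab("side"); np.savez("side2.npz",**i); crop(i,422,334,120,90,6,"pics/s2.png")
E
```

```text
time: 3.48
tool_pos: [0.4303, -0.3578, 0.0705]
tcp_rot: [3.141, -0.0, -0.0]
wrist_force: [-0.7, -0.2, 3.9]
width: 0.454
finger_force: 30.0
pics/s2.png 362 289
```

View pics/s2.png

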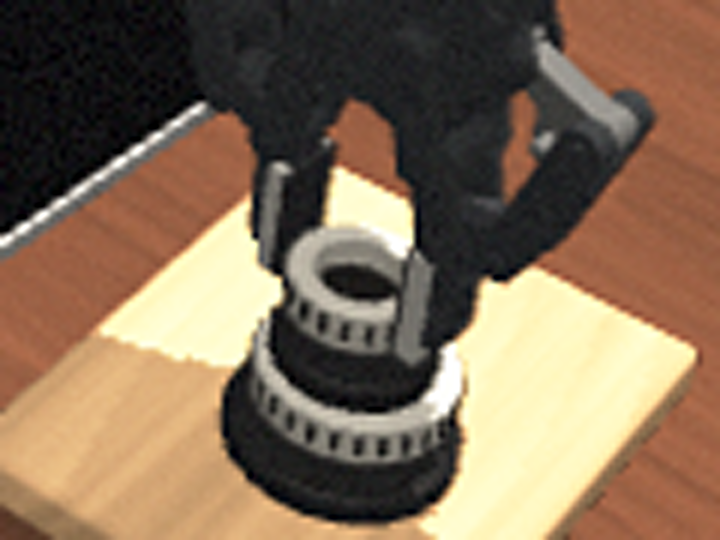

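Grip on the crown; the tip ends about at the crown's lower edge, clear of the cap. I lift and carry it to the small bowl.

```bash
python3 -m pendant '[{"travel":[0,0,-4],"turn":0,"fingers":1},{"travel":[0,0,-8],"turn":0,"fingers":1},{"travel":[0,0,-14],"turn":0,"fingers":1},{"travel":[0,0,-18],"turn":0,"fingers":1},{"travel":[0,0,-18],"turn":0,"fingers":1},{"travel":[0,0,-18],"turn":0,"fingers":1},{"travel":[3,-15,0],"turn":0,"fingers":1},{"travel":[3,-25,0],"turn":0,"fingers":1},{"travel":[3,-30,0],"turn":0,"fingers":1},{"travel":[3,-30,0],"turn":0,"fingers":1}]'
python3 -m pendant '[{"travel":[3,-30,0],"turn":0,"fingers":1},{"travel":[3,-30,0],"turn":0,"fingers":1},{"travel":[3,-30,0],"turn":0,"fingers":1},{"travel":[3,-30,0],"turn":0,"fingers":1},{"travel":[3,-30,0],"turn":0,"fingers":1},{"travel":[3,-30,0],"turn":0,"fingers":1},{"travel":[0,-20,10],"turn":0,"fingers":1},{"travel":[0,-11,20],"turn":0,"fingers":1},{"travel":[0,0,20],"turn":0,"fingers":1},{"travel":[0,0,10],"turn":0,"fingers":1}]'
python3 -m pendant '[{"travel":[0,0,0],"turn":0,"fingers":1},{"travel":[0,0,0],"turn":0,"fingers":1},{"travel":[0,0,0],"turn":0,"fingers":1},{"travel":[0,0,0],"turn":0,"fingers":1}]'
python3 - <<'E'
from h import *
i=grab("side"); np.savez("side3.npz",**i); crop(i,310,260,120,90,6,"pics/s3.png")
o=monitor.get_obs(); p=o["tool_pos"]; print(p,proj(i,[p[0],p[1],p[2]+.0127]))
E
```

```text
time: 4.37
tool_pos: [0.4418, -0.2561, 0.15]
tcp_rot: [-3.141, 0.0, -0.001]
wrist_force: [0.2, 0.3, -1.0]
width: 0.447
finger_force: 30.2
time: 5.2
tool_pos: [0.4586, -0.0452, 0.0885]
tcp_rot: [-3.141, 0.003, 0.002]
wrist_force: [-0.4, -0.2, -0.2]
width: 0.449
finger_force: 30.3
time: 5.53
tool_pos: [0.4609, -0.0471, 0.0912]
tcp_rot: [3.141, -0.002, -0.001]
wrist_force: [0.4, 0.3, -0.6]
width: 0.451
finger_force: 30.3
pics/s3.png 250 215
[ 0.46090493 -0.04707916  0.09115741] [310.75704309 243.13849842]
```

View pics/s3.png

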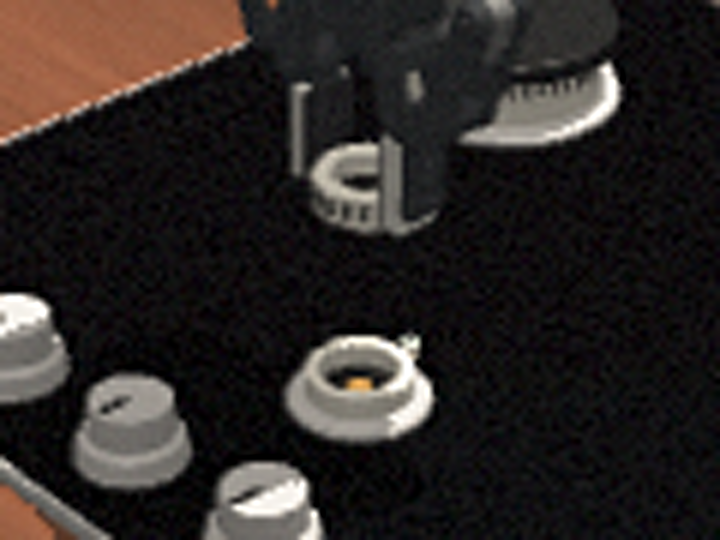

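Head held level at crop (370,185), bowl below at (360,370). I check the in-hand centre by depth.

```bash
cat >> h.py <<'E'
def ringfit(i,xy,z0,z1,r,w=1.4):
    """fit centre of circle radius r to the cloud's silhouette hull between z0,z1 (least squares on outermost points by azimuth)"""
    from scipy.optimize import least_squares
    C=cloud(i); D=C[...,:2]-np.array(xy); k=(np.hypot(D[...,0],D[...,1])<w*r)&(C[...,2]>z0)&(C[...,2]<z1)
    c=i["color"].astype(int); k&=(c.min(2)>95)
    q=C[k][:,:2]; 
    d=q-np.array(xy); a=np.arctan2(d[:,1],d[:,0]); rr=np.hypot(d[:,0],d[:,1]); P=[]
    for b in np.arange(-np.pi,np.pi,np.pi/12):
        m=(a>=b)&(a<b+np.pi/12)
        if m.sum()>1 and rr[m].max()>.8*r: P.append(q[m][rr[m].argmax()])
    P=np.array(P); s=least_squares(lambda p:np.hypot(P[:,0]-p[0],P[:,1]-p[1])-r,xy,loss="soft_l1",f_scale=.001)
    return np.round(s.x,4),len(P),np.round(np.median(C[k][:,2]),4)
E
python3 - <<'E'
from h import *
S0,S3=load("side0.npz"),load("side3.npz")
print("head0",ringfit(S0,(.4305,-.358),.078,.087,.02,1.2))
print("head3",ringfit(S3,(.461,-.047),.095,.109,.02,1.2))
print("sb0",ringfit(S0,(.460,-.0467),.0195,.026,.02,1.2),"sb3",ringfit(S3,(.460,-.0467),.0195,.026,.02,1.2))
print("lb0",ringfit(S0,(.6642,-.1126),.0195,.026,.029,1.2),"lb3",ringfit(S3,(.6642,-.1126),.0195,.026,.029,1.2))
E
```

```text
head0 (array([ 0.4303, -0.3577]), 24, np.float64(0.0823))
head3 (array([ 0.461 , -0.0489]), 15, np.float64(0.1029))
sb0 (array([ 0.4591, -0.0472]), 22, np.float64(0.0217)) sb3 (array([ 0.4591, -0.0467]), 23, np.float64(0.0219))
lb0 (array([ 0.6632, -0.1125]), 24, np.float64(0.0216)) lb3 (array([ 0.6632, -0.1129]), 24, np.float64(0.0217))
```

```bash
python3 -m pendant '[{"travel":[-1.5,-0.4,8],"turn":0,"fingers":1},{"travel":[0,0,12],"turn":0,"fingers":1},{"travel":[0,0,12],"turn":0,"fingers":1},{"travel":[0,0,10],"turn":0,"fingers":1},{"travel":[0,0,8],"turn":0,"fingers":1},{"travel":[0,0,5],"turn":0,"fingers":1},{"travel":[0,0,0],"turn":0,"fingers":1},{"travel":[0,0,0],"turn":0,"fingers":1},{"travel":[0,0,0],"turn":0,"fingers":1},{"travel":[0,0,0],"turn":0,"fingers":1}]'
```

```text
time: 6.42
tool_pos: [0.4591, -0.0463, 0.0357]
tcp_rot: [3.142, -0.001, -0.0]
wrist_force: [1.3, -0.0, -0.7]
width: 0.45
finger_force: 30.3
```

```bash
python3 -m pendant '[{"travel":[0.3,0.4,4],"turn":0,"fingers":1},{"travel":[0,0,4],"turn":0,"fingers":1},{"travel":[0,0,2],"turn":0,"fingers":1},{"travel":[0,0,1],"turn":0,"fingers":1},{"travel":[0,0,1],"turn":0,"fingers":1},{"travel":[0,0,0],"turn":0,"fingers":1},{"travel":[0,0,0],"turn":0,"fingers":1},{"travel":[0,0,0],"turn":0,"fingers":1}]'
```

```text
time: 7.08
tool_pos: [0.4591, -0.0467, 0.0233]
tcp_rot: [3.142, -0.0, 0.0]
wrist_force: [0.3, 0.3, 0.0]
width: 0.451
finger_force: 30.3
```

```bash
python3 -m pendant '[{"travel":[0.3,0,0.5],"turn":0,"fingers":1},{"travel":[0,0,0.5],"turn":0,"fingers":1},{"travel":[0,0,0.5],"turn":0,"fingers":1},{"travel":[0,0,0],"turn":0,"fingers":1},{"travel":[0,0,0],"turn":0,"fingers":1}]'
```

```text
time: 7.5
tool_pos: [0.4596, -0.0467, 0.0225]
tcp_rot: [3.142, -0.001, -0.0]
wrist_force: [-2.8, 0.2, 12.0]
width: 0.454
finger_force: 31.3
```

Contact at exactly the expected home height. I release and retreat.

```bash
python3 -m pendant '[{"travel":[0,0,-0.5],"turn":0,"fingers":-1},{"travel":[0,0,0],"turn":0,"fingers":-1},{"travel":[0,0,0],"turn":0,"fingers":-1},{"travel":[0,0,0],"turn":0,"fingers":-1},{"travel":[0,0,0],"turn":0,"fingers":-1},{"travel":[0,0,-10],"turn":0,"fingers":-1},{"travel":[0,0,-25],"turn":0,"fingers":-1},{"travel":[0,0,-35],"turn":0,"fingers":-1},{"travel":[0,0,-35],"turn":0,"fingers":-1}]'
python3 -m pendant '[{"travel":[-2,20,-10],"turn":0,"fingers":-1},{"travel":[-3,30,0],"turn":0,"fingers":-1},{"travel":[-3,30,0],"turn":0,"fingers":-1},{"travel":[-3,30,0],"turn":0,"fingers":-1},{"travel":[-3,30,0],"turn":0,"fingers":-1},{"travel":[-3,30,0],"turn":0,"fingers":-1},{"travel":[-3,30,0],"turn":0,"fingers":-1},{"travel":[0,0,0],"turn":0,"fingers":-1},{"travel":[0,0,0],"turn":0,"fingers":-1}]'
python3 - <<'E'
from h import *
S,T=grab("side"),grab("top"); np.savez("side4.npz",**S); np.savez("top4.npz",**T)
print("head",ringfit(S,(.4595,-.0467),.031,.039,.02,1.2),hole(T,*proj(T,[.4595,-.0467,.035]),.035,.0125))
print(monitor.get_obs()["tool_pos"])
print("lhead",ringfit(S,(.4305,-.3585),.048,.0555,.029,1.15), [hole(I,*proj(I,[.4305,-.3585,.061]),.061,.024,90,True) for I in(S,T)])
a,b=S["color"][250:310,270:350,::-1],S["color"][310:385,370:470,::-1]
z=lambda a,s:cv2.resize(a,None,fx=s,fy=s,interpolation=cv2.INTER_CUBIC)
o=np.zeros((300,800,3),np.uint8);o[:300,:400]=z(a,5);o[:300,400:]=z(b,4);cv2.imwrite("pics/s4.png",o)
E
```

```text
time: 8.25
tool_pos: [0.4583, -0.0466, 0.1285]
tcp_rot: [-3.141, 0.002, -0.0]
wrist_force: [0.9, -0.7, 0.3]
width: 0.994
finger_force: 0.0
time: 9.0
tool_pos: [0.439, -0.2479, 0.1378]
tcp_rot: [3.141, -0.0, -0.003]
wrist_force: [-0.3, 0.4, 0.1]
width: 1.002
finger_force: 0.0
head (array([ 0.4596, -0.0479]), 24, np.float64(0.0349)) (array([ 0.4611, -0.0471]), array([0.0222, 0.0224]), 176.0)
[ 0.43902243 -0.24618294  0.13750451]Traceback (most recent call last):
  File "<stdin>", line 5, in <module>
  File "h.py", line 40, in hole
    return best[1:]
           ~~~~^^^^
TypeError: 'NoneType' object is not subscriptable
```

Run:
```python
from h import *
S,T=load("side4.npz"),load("top4.npz")
print("lhead",ringfit(S,(.4305,-.3585),.048,.0555,.029,1.15))
for n,I in(("S",S),("T",T)):
    C=cloud(I); k=(abs(C[...,0]-.43)<.035)&(abs(C[...,1]+.358)<.035)&(C[...,2]>.0575)&(C[...,2]<.066); q=C[k][:,:2]
    print(n,len(q),np.round((q.min(0)+q.max(0))/2,4),np.round(np.ptp(q,0),4))
    try: print(hole(I,*proj(I,[.4305,-.3585,.061]),.061,.024))
    except Exception as e: print(e)
a,b,c=S["color"][250:310,270:350,::-1],S["color"][310:385,370:470,::-1],T["color"][235:295,405:475,::-1]
z=lambda a,s:cv2.resize(a,None,fx=s,fy=s,interpolation=cv2.INTER_CUBIC)
o=np.zeros((600,800,3),np.uint8);o[:300,:400]=z(a,5);o[:300,400:]=z(b,4);o[300:540,:280]=z(c,4);cv2.imwrite("pics/s4.png",o)
```

```text
lhead (array([ 0.4313, -0.3609]), 16, np.float64(0.0524))
S 473 [ 0.4308 -0.3592] [0.0475 0.0471]
(array([ 0.4268, -0.3612]), array([0.0471, 0.0532]), 147.0)Traceback (most recent call last):
  File "<stdin>", line 6, in <module>
    return umr_minimum(a, axis, None, out, keepdims, initial, where)
ValueError: zero-size array to reduction operation minimum which has no identity
```

```bash
python3 -m pendant '[{"travel":[-2,28,0],"turn":0,"fingers":-1},{"travel":[-2,28,0],"turn":0,"fingers":-1},{"travel":[-2,28,8],"turn":0,"fingers":-1},{"travel":[-2,20,18],"turn":0,"fingers":-1},{"travel":[0,8,18],"turn":0,"fingers":-1},{"travel":[0,0,18],"turn":0,"fingers":-1},{"travel":[0,0,12],"turn":0,"fingers":-1},{"travel":[0,0,5],"turn":0,"fingers":-1},{"travel":[0,0,0],"turn":0,"fingers":-1},{"travel":[0,0,0],"turn":0,"fingers":-1}]'
python3 -m pendant '[{"travel":[0,0,0],"turn":0,"fingers":-1},{"travel":[0,0,0],"turn":0,"fingers":-1},{"travel":[0,0,0],"turn":0,"fingers":-1}]'
```

```text
time: 9.93
tool_pos: [0.4318, -0.358, 0.0587]
tcp_rot: [-3.142, 0.0, 0.001]
wrist_force: [-1.1, 0.5, 1.3]
width: 1.001
finger_force: 0.0
time: 10.18
tool_pos: [0.4318, -0.3589, 0.0591]
tcp_rot: [3.141, -0.001, 0.0]
wrist_force: [-1.1, -0.5, 0.3]
width: 1.0
finger_force: 0.0
```

```bash
python3 -m pendant '[{"travel":[-0.9,0,5],"turn":0,"fingers":-1},{"travel":[0,0,0],"turn":0,"fingers":-1},{"travel":[0,0,0],"turn":0,"fingers":-1},{"travel":[0,0,0],"turn":0,"fingers":-1}]'
python3 - <<'E'
from h import *
S=grab("side"); print(monitor.get_obs()["tool_pos"]); np.savez("side5.npz",**S)
C=cloud(S); k=(abs(C[...,0]-.43)<.035)&(abs(C[...,1]+.358)<.03)&(C[...,2]>.0575)&(C[...,2]<.066); q=C[k][:,:2]
print(len(q),np.round((q.min(0)+q.max(0))/2,4),np.round(np.ptp(q,0),4))
a,b=S["color"][250:310,270:350,::-1],S["color"][300:390,362:482,::-1]
z=lambda a,s:cv2.resize(a,None,fx=s,fy=s,interpolation=cv2.INTER_CUBIC)
o=np.zeros((360,800,3),np.uint8);o[:240,:320]=z(a,4);o[:360,320:]=z(b,4);cv2.imwrite("pics/s5.png",o)
E
```

```text
time: 10.52
tool_pos: [0.4303, -0.3586, 0.0532]
tcp_rot: [-3.141, 0.0, -0.0]
wrist_force: [0.2, -0.9, -0.4]
width: 1.001
finger_force: 0.0
[ 0.43034566 -0.35872     0.05325311]
477 [ 0.4306 -0.3593] [0.0464 0.0481]
```

View pics/s5.png

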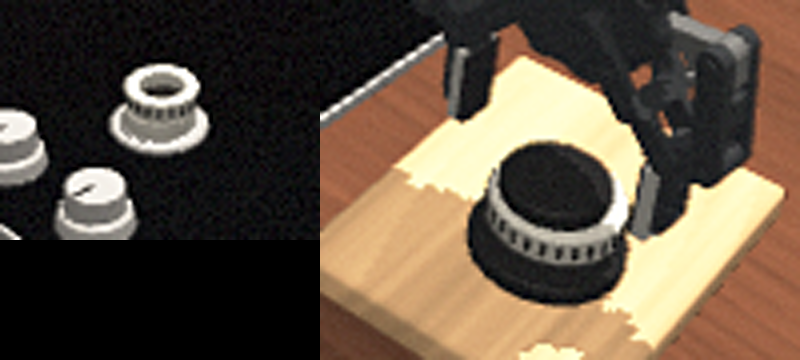

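Small head is seated on its bowl (crop left); small cap lies flat on the large head. I close a little higher for rim clearance.

```bash
python3 -m pendant '[{"travel":[0.3,0.5,-1.5],"turn":0,"fingers":-1},{"travel":[0,0,0],"turn":0,"fingers":0},{"travel":[0,0,0],"turn":0,"fingers":1},{"travel":[0,0,0],"turn":0,"fingers":1},{"travel":[0,0,0],"turn":0,"fingers":1},{"travel":[0,0,0],"turn":0,"fingers":1},{"travel":[0,0,0],"turn":0,"fingers":1},{"travel":[0,0,0],"turn":0,"fingers":1},{"travel":[0,0,0],"turn":0,"fingers":1}]' 30
```

```text
time: 11.32
tool_pos: [0.4309, -0.3593, 0.0553]
tcp_rot: [3.141, -0.0, -0.0]
wrist_force: [-0.5, 1.0, 5.9]
width: 0.525
finger_force: 29.9
```

```bash
python3 -m pendant '[{"travel":[0,0,0],"turn":0,"fingers":-0.6},{"travel":[0,0,0],"turn":0,"fingers":-0.6},{"travel":[0,0,2],"turn":0,"fingers":-0.6},{"travel":[0,0,0],"turn":0,"fingers":-0.6},{"travel":[0,0,0],"turn":0,"fingers":-0.6},{"travel":[0,0,0],"turn":0,"fingers":1},{"travel":[0,0,0],"turn":0,"fingers":1},{"travel":[0,0,0],"turn":0,"fingers":1},{"travel":[0,0,0],"turn":0,"fingers":1},{"travel":[0,0,0],"turn":0,"fingers":1}]' 30
python3 - <<'E'
from h import *
S=grab("side"); print(monitor.get_obs()["tool_pos"]); np.savez("side6.npz",**S)
crop(S,422,340,100,75,6,"pics/s6.png")
E
```

```text
time: 12.15
tool_pos: [0.4308, -0.3593, 0.0531]
tcp_rot: [3.141, -0.0, 0.0]
wrist_force: [-1.0, 1.2, 4.8]
width: 0.529
finger_force: 30.4
[ 0.43090872 -0.35928308  0.0531004 ]
pics/s6.png 372 302
```

View pics/s6.png

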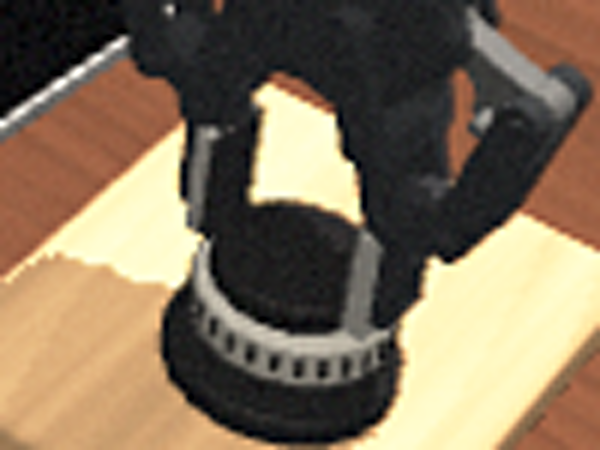

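Pads hold the cap disc with tips just at the large head's rim. I carry it to the small head (target TCP .4597, -.0470, home z .0351).

```bash
python3 -m pendant '[{"travel":[0,0,-3],"turn":0,"fingers":1},{"travel":[0,0,-7],"turn":0,"fingers":1},{"travel":[0,0,-14],"turn":0,"fingers":1},{"travel":[0,0,-18],"turn":0,"fingers":1},{"travel":[0,0,-18],"turn":0,"fingers":1},{"travel":[0,-7,-10],"turn":0,"fingers":1},{"travel":[3,-15,0],"turn":0,"fingers":1},{"travel":[3,-25,0],"turn":0,"fingers":1},{"travel":[3,-30,0],"turn":0,"fingers":1},{"travel":[3,-30,0],"turn":0,"fingers":1}]'
python3 -m pendant '[{"travel":[3,-30,0],"turn":0,"fingers":1},{"travel":[3,-30,0],"turn":0,"fingers":1},{"travel":[3,-30,0],"turn":0,"fingers":1},{"travel":[3,-30,0],"turn":0,"fingers":1},{"travel":[3,-30,0],"turn":0,"fingers":1},{"travel":[2,-30,0],"turn":0,"fingers":1},{"travel":[0,-18,10],"turn":0,"fingers":1},{"travel":[0,-7,15],"turn":0,"fingers":1},{"travel":[0,0,15],"turn":0,"fingers":1},{"travel":[0,0,10],"turn":0,"fingers":1}]'
python3 -m pendant '[{"travel":[0,0,0],"turn":0,"fingers":1},{"travel":[0,0,0],"turn":0,"fingers":1},{"travel":[0,0,0],"turn":0,"fingers":1},{"travel":[0,0,0],"turn":0,"fingers":1}]'
python3 - <<'E'
from h import *
S=grab("side"); p=monitor.get_obs()["tool_pos"]; print(p); np.savez("side7.npz",**S)
C=cloud(S)
z=p[2]+.008
k=(abs(C[...,0]-p[0])<.03)&(abs(C[...,1]-p[1])<.03)&(C[...,2]>z-.004)&(C[...,2]<z+.003); q=C[k]
print(len(q),np.round((q.min(0)+q.max(0))/2,4),np.round(np.ptp(q,0),4))
A=np.c_[q[:,:2],np.ones(len(q))]; print("plane",np.linalg.lstsq(A,q[:,2],rcond=None)[0][:2])
E
```

```text
time: 13.03
tool_pos: [0.442, -0.2498, 0.122]
tcp_rot: [-3.141, 0.001, -0.001]
wrist_force: [0.0, -0.9, -1.1]
width: 0.531
finger_force: 30.8
time: 13.87
tool_pos: [0.458, -0.0454, 0.0711]
tcp_rot: [-3.141, 0.002, 0.002]
wrist_force: [0.4, -0.3, -1.1]
width: 0.532
finger_force: 30.9
time: 14.2
tool_pos: [0.4602, -0.0474, 0.0734]
tcp_rot: [3.142, -0.001, -0.001]
wrist_force: [0.5, -0.1, -0.5]
width: 0.533
finger_force: 30.9
[ 0.4601807  -0.04748837  0.07340173]
182 [ 0.4578 -0.048   0.0808] [0.0393 0.0586 0.0067]
plane [0.01842363 0.01532711]
```

```bash
python3 -m pendant '[{"travel":[-0.6,-0.5,8],"turn":0,"fingers":1},{"travel":[0,0,10],"turn":0,"fingers":1},{"travel":[0,0,8],"turn":0,"fingers":1},{"travel":[0,0,5],"turn":0,"fingers":1},{"travel":[0,0,3],"turn":0,"fingers":1},{"travel":[0,0,1.5],"turn":0,"fingers":1},{"travel":[0,0,0],"turn":0,"fingers":1},{"travel":[0,0,0],"turn":0,"fingers":1},{"travel":[0,0,0],"turn":0,"fingers":1},{"travel":[0,0,0],"turn":0,"fingers":1}]'
```

```text
time: 15.08
tool_pos: [0.4594, -0.0467, 0.0376]
tcp_rot: [3.142, -0.001, 0.0]
wrist_force: [-0.1, 0.2, -0.6]
width: 0.531
finger_force: 30.9
```

```bash
python3 -m pendant '[{"travel":[0.2,0.3,1],"turn":0,"fingers":1},{"travel":[0,0,1],"turn":0,"fingers":1},{"travel":[0,0,0.5],"turn":0,"fingers":1},{"travel":[0,0,0.3],"turn":0,"fingers":1},{"travel":[0,0,0],"turn":0,"fingers":1},{"travel":[0,0,0],"turn":0,"fingers":1},{"travel":[0,0,0],"turn":0,"fingers":1}]'
```

```text
time: 15.67
tool_pos: [0.4596, -0.047, 0.0351]
tcp_rot: [3.142, -0.001, 0.0]
wrist_force: [-2.2, -0.1, 9.8]
width: 0.531
finger_force: 32.2
```

```bash
python3 -m pendant '[{"travel":[0,0,-0.3],"turn":0,"fingers":-1},{"travel":[0,0,0],"turn":0,"fingers":-1},{"travel":[0,0,0],"turn":0,"fingers":-1},{"travel":[0,0,0],"turn":0,"fingers":-1},{"travel":[0,0,0],"turn":0,"fingers":-1},{"travel":[0,0,-10],"turn":0,"fingers":-1},{"travel":[0,0,-25],"turn":0,"fingers":-1},{"travel":[0,0,-35],"turn":0,"fingers":-1},{"travel":[0,10,-30],"turn":0,"fingers":-1}]'
python3 -m pendant '[{"travel":[-3,20,0],"turn":0,"fingers":-1},{"travel":[-3,30,0],"turn":0,"fingers":-1},{"travel":[-3,30,0],"turn":0,"fingers":-1},{"travel":[-3,30,0],"turn":0,"fingers":-1},{"travel":[-3,30,0],"turn":0,"fingers":-1},{"travel":[-3,30,0],"turn":0,"fingers":-1},{"travel":[-3,30,0],"turn":0,"fingers":-1},{"travel":[0,0,0],"turn":0,"fingers":-1},{"travel":[0,0,0],"turn":0,"fingers":-1},{"travel":[0,0,0],"turn":0,"fingers":-1}]'
python3 - <<'E'
from h import *
S,T=grab("side"),grab("top"); np.savez("side8.npz",**S); np.savez("top8.npz",**T)
print(monitor.get_obs()["tool_pos"])
C=cloud(S);k=(abs(C[...,0]-.4596)<.035)&(abs(C[...,1]+.047)<.035)&(C[...,2]>.0395)&(C[...,2]<.048); q=C[k]
print("cap",len(q),np.round((q.min(0)+q.max(0))/2,4),np.round(np.ptp(q,0),4),np.median(q[:,2]),np.linalg.lstsq(np.c_[q[:,:2],np.ones(len(q))],q[:,2],rcond=None)[0][:2])
print("lhead",ringfit(S,(.431,-.3605),.048,.0575,.029,1.15))
try: print("hole",hole(S,*proj(S,[.431,-.36,.053]),.053,.019))
except Exception as e: print(e)
k=(abs(C[...,0]-.43)<.04)&(abs(C[...,1]+.358)<.04)&(C[...,2]>.049)&(C[...,2]<.057); q=C[k]
print(len(q),np.round((q.min(0)+q.max(0))/2,4),np.round(np.ptp(q,0),4))
a,b=S["color"][240:315,260:360,::-1],S["color"][310:385,370:470,::-1]
z=lambda a,s:cv2.resize(a,None,fx=s,fy=s,interpolation=cv2.INTER_CUBIC)
o=np.hstack([z(a,4),z(b,4)]);cv2.imwrite("pics/s8.png",o)
E
```

```text
time: 16.42
tool_pos: [0.4588, -0.0562, 0.1366]
tcp_rot: [-3.141, 0.001, 0.001]
wrist_force: [0.7, -0.1, 0.0]
width: 1.003
finger_force: 0.0
time: 17.25
tool_pos: [0.438, -0.2567, 0.135]
tcp_rot: [-3.141, 0.0, -0.001]
wrist_force: [-0.9, -0.3, -1.1]
width: 1.002
finger_force: 0.0
[ 0.43821495 -0.25601114  0.13492525]
cap 233 [ 0.4605 -0.0479  0.0428] [0.0476 0.0448 0.0065] 0.043119116723296685 [0.01852176 0.00042061]
lhead (array([ 0.4314, -0.3607]), 24, np.float64(0.0526))
hole (array([ 0.4308, -0.3609]), array([0.0362, 0.0365]), 158.0)
462 [ 0.4309 -0.3607  0.0523] [0.0579 0.0582 0.0065]
```

View pics/s8.png

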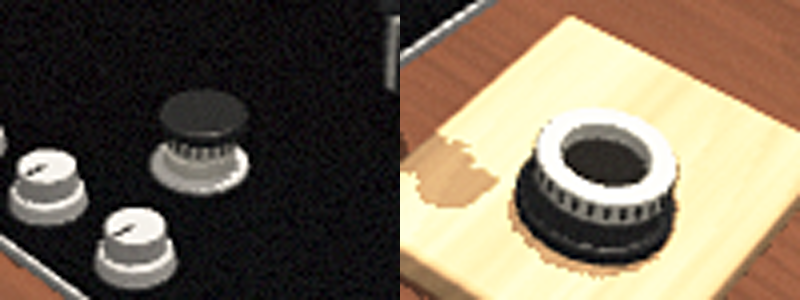

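Small burner is complete: cap flat at top z .043 (expected .043), centred (crop (203,118)). Large head is now exposed at (.4310,-.3607), top .0526 as expected; going for it.

```bash
python3 -m pendant '[{"travel":[-3,28,0],"turn":0,"fingers":-1},{"travel":[-3,28,0],"turn":0,"fingers":-1},{"travel":[-1.2,26,10],"turn":0,"fingers":-1},{"travel":[0,16,20],"turn":0,"fingers":-1},{"travel":[0,6.7,20],"turn":0,"fingers":-1},{"travel":[0,0,18],"turn":0,"fingers":-1},{"travel":[0,0,12],"turn":0,"fingers":-1},{"travel":[0,0,8],"turn":0,"fingers":-1},{"travel":[0,0,0],"turn":0,"fingers":-1},{"travel":[0,0,0],"turn":0,"fingers":-1}]'
python3 -m pendant '[{"travel":[0,0,0],"turn":0,"fingers":-1},{"travel":[0,0,0],"turn":0,"fingers":-1},{"travel":[0,0,0],"turn":0,"fingers":-1},{"travel":[0,0,0],"turn":0,"fingers":-1}]'
```

```text
time: 18.18
tool_pos: [0.4314, -0.3611, 0.047]
tcp_rot: [-3.141, 0.0, 0.001]
wrist_force: [0.3, -1.0, -0.4]
width: 1.002
finger_force: 0.0
time: 18.52
tool_pos: [0.4315, -0.3619, 0.0475]
tcp_rot: [3.141, -0.001, 0.0]
wrist_force: [-0.9, 0.2, 0.4]
width: 0.995
finger_force: 0.0
```

```bash
python3 -m pendant '[{"travel":[-0.4,-1.2,4],"turn":0,"fingers":-1},{"travel":[0,0,3.5],"turn":0,"fingers":-1},{"travel":[0,0,0],"turn":0,"fingers":-1},{"travel":[0,0,0],"turn":0,"fingers":-1},{"travel":[0,0,0],"turn":0,"fingers":1},{"travel":[0,0,0],"turn":0,"fingers":1},{"travel":[0,0,0],"turn":0,"fingers":1},{"travel":[0,0,0],"turn":0,"fingers":1},{"travel":[0,0,0],"turn":0,"fingers":1},{"travel":[0,0,0],"turn":0,"fingers":1}]' 30
python3 -m pendant '[{"travel":[0,0,0],"turn":0,"fingers":1},{"travel":[0,0,0],"turn":0,"fingers":1}]'
python3 - <<'E'
from h import *
S=grab("side"); np.savez("side9.npz",**S); print(ringfit(S,(.431,-.3605),.048,.0575,.029,1.1)); crop(S,422,340,100,75,6,"pics/s9.png")
E
```

```text
time: 19.35
tool_pos: [0.4309, -0.3606, 0.0398]
tcp_rot: [3.141, -0.0, -0.0]
wrist_force: [-1.0, 1.8, 6.1]
width: 0.668
finger_force: 30.9
time: 19.52
tool_pos: [0.4309, -0.3606, 0.0398]
tcp_rot: [3.141, -0.0, -0.0]
wrist_force: [-0.7, 0.9, 5.7]
width: 0.668
finger_force: 30.9
(array([ 0.4314, -0.3601]), 20, np.float64(0.0527))
pics/s9.png 372 302
```

View pics/s9.png

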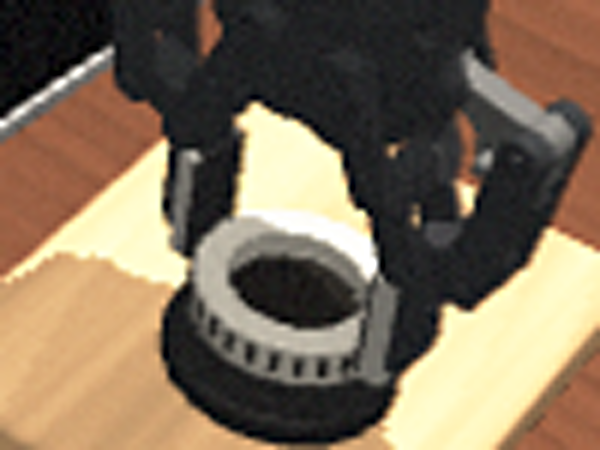

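Good grip; near tip at crop (375,380) just below the crown edge, above the cap. I lift and go to the large bowl (target TCP .6632, -.1120, home z .0218).

```bash
python3 -m pendant '[{"travel":[0,0,-3],"turn":0,"fingers":1},{"travel":[0,0,-7],"turn":0,"fingers":1},{"travel":[0,0,-14],"turn":0,"fingers":1},{"travel":[0,0,-18],"turn":0,"fingers":1},{"travel":[0,0,-18],"turn":0,"fingers":1},{"travel":[4,-5,-15],"turn":0,"fingers":1},{"travel":[12,-12,-5],"turn":0,"fingers":1},{"travel":[18,-20,0],"turn":0,"fingers":1},{"travel":[22,-24,0],"turn":0,"fingers":1},{"travel":[22,-24,0],"turn":0,"fingers":1}]'
python3 -m pendant '[{"travel":[22,-24,0],"turn":0,"fingers":1},{"travel":[22,-24,0],"turn":0,"fingers":1},{"travel":[22,-24,0],"turn":0,"fingers":1},{"travel":[22,-24,0],"turn":0,"fingers":1},{"travel":[22,-24,0],"turn":0,"fingers":1},{"travel":[22,-24,0],"turn":0,"fingers":1},{"travel":[16,-14,5],"turn":0,"fingers":1},{"travel":[5,-5,15],"turn":0,"fingers":1},{"travel":[1,0,15],"turn":0,"fingers":1},{"travel":[0,0,10],"turn":0,"fingers":1}]'
python3 -m pendant '[{"travel":[0,0,0],"turn":0,"fingers":1},{"travel":[0,0,0],"turn":0,"fingers":1},{"travel":[0,0,0],"turn":0,"fingers":1},{"travel":[0,0,0],"turn":0,"fingers":1},{"travel":[0,0,0],"turn":0,"fingers":1}]'
python3 - <<'E'
from h import *
S=grab("side"); np.savez("side10.npz",**S); p=monitor.get_obs()["tool_pos"];print(p);
print("head",ringfit(S,p[:2],p[2]+.008,p[2]+.018,.029,1.1),"base",ringfit(S,(.6632,-.1127),.0195,.026,.029,1.2))
E
```

```text
time: 20.4
tool_pos: [0.5093, -0.2749, 0.1201]
tcp_rot: [3.141, -0.001, -0.001]
wrist_force: [0.4, -0.6, -0.8]
width: 0.667
finger_force: 32.3
time: 21.23
tool_pos: [0.6611, -0.1126, 0.0718]
tcp_rot: [-3.141, 0.003, 0.001]
wrist_force: [-0.5, -0.4, -1.9]
width: 0.666
finger_force: 32.3
time: 21.65
tool_pos: [0.663, -0.1131, 0.0751]
tcp_rot: [3.141, -0.001, -0.001]
wrist_force: [-0.2, 0.0, -0.5]
width: 0.668
finger_force: 32.4
[ 0.66299114 -0.11296768  0.07505228]
head (array([ 0.663 , -0.1152]), 17, np.float64(0.0879)) base (array([ 0.663 , -0.1129]), 24, np.float64(0.0216))
```

```bash
python3 -m pendant '[{"travel":[0,-1.2,8],"turn":0,"fingers":1},{"travel":[0,0,12],"turn":0,"fingers":1},{"travel":[0,0,12],"turn":0,"fingers":1},{"travel":[0,0,8],"turn":0,"fingers":1},{"travel":[0,0,4],"turn":0,"fingers":1},{"travel":[0,0,2],"turn":0,"fingers":1},{"travel":[0,0,0],"turn":0,"fingers":1},{"travel":[0,0,0],"turn":0,"fingers":1},{"travel":[0,0,0],"turn":0,"fingers":1},{"travel":[0,0,0],"turn":0,"fingers":1}]'
```

```text
time: 22.53
tool_pos: [0.6632, -0.1114, 0.0289]
tcp_rot: [3.141, -0.001, -0.0]
wrist_force: [-0.6, 0.2, -1.5]
width: 0.668
finger_force: 32.4
```

```bash
python3 -m pendant '[{"travel":[0,0.4,3],"turn":0,"fingers":1},{"travel":[0,0,2],"turn":0,"fingers":1},{"travel":[0,0,1],"turn":0,"fingers":1},{"travel":[0,0,0.8],"turn":0,"fingers":1},{"travel":[0,0,0.4],"turn":0,"fingers":1},{"travel":[0,0,0],"turn":0,"fingers":1},{"travel":[0,0,0],"turn":0,"fingers":1},{"travel":[0,0,0],"turn":0,"fingers":1}]'
```

```text
time: 23.2
tool_pos: [0.6626, -0.1117, 0.0219]
tcp_rot: [3.142, 0.0, 0.0]
wrist_force: [-3.3, 0.1, 7.8]
width: 0.665
finger_force: 33.1
```

```bash
python3 -m pendant '[{"travel":[0.3,0,-0.3],"turn":0,"fingers":-1},{"travel":[0,0,0],"turn":0,"fingers":-1},{"travel":[0,0,0],"turn":0,"fingers":-1},{"travel":[0,0,0],"turn":0,"fingers":-1},{"travel":[0,0,0],"turn":0,"fingers":-1},{"travel":[0,0,-10],"turn":0,"fingers":-1},{"travel":[0,0,-25],"turn":0,"fingers":-1},{"travel":[0,0,-35],"turn":0,"fingers":-1},{"travel":[-5,5,-30],"turn":0,"fingers":-1},{"travel":[-15,15,0],"turn":0,"fingers":-1}]'
python3 -m pendant '[{"travel":[-22,24,0],"turn":0,"fingers":-1},{"travel":[-22,24,0],"turn":0,"fingers":-1},{"travel":[-22,24,0],"turn":0,"fingers":-1},{"travel":[-22,24,0],"turn":0,"fingers":-1},{"travel":[-22,24,0],"turn":0,"fingers":-1},{"travel":[-22,24,0],"turn":0,"fingers":-1},{"travel":[-15,15,0],"turn":0,"fingers":-1},{"travel":[0,0,0],"turn":0,"fingers":-1},{"travel":[0,0,0],"turn":0,"fingers":-1},{"travel":[0,0,0],"turn":0,"fingers":-1}]'
python3 - <<'E'
from h import *
S,T=grab("side"),grab("top"); np.savez("side11.npz",**S); np.savez("top11.npz",**T)
print(monitor.get_obs()["tool_pos"])
C=cloud(S)
print("lhead",ringfit(S,(.663,-.1122),.031,.039,.029,1.15))
for I in(S,T):
  try: print("hole",hole(I,*proj(I,[.663,-.1122,.035]),.035,.019))
  except Exception as e: print(e)
k=(abs(C[...,0]-.43)<.045)&(abs(C[...,1]+.36)<.045)&(C[...,2]>.027)&(C[...,2]<.036); q=C[k]
print("lcap",len(q),np.round((q.min(0)+q.max(0))/2,4),np.round(np.ptp(q,0),4),np.median(q[:,2]))
a,b=S["color"][220:295,340:440,::-1],S["color"][310:385,370:470,::-1]
z=lambda a,s:cv2.resize(a,None,fx=s,fy=s,interpolation=cv2.INTER_CUBIC)
o=np.hstack([z(a,4),z(b,4)]);cv2.imwrite("pics/s11.png",o)
E
```

```text
time: 24.03
tool_pos: [0.6483, -0.1313, 0.1288]
tcp_rot: [3.14, -0.011, 0.002]
wrist_force: [1.3, -0.5, 0.5]
width: 1.004
finger_force: 0.0
time: 24.87
tool_pos: [0.4966, -0.2906, 0.122]
tcp_rot: [3.141, -0.001, -0.0]
wrist_force: [0.9, -0.4, -0.3]
width: 0.998
finger_force: 0.0
[ 0.49685673 -0.29007868  0.12166582]
lhead (array([ 0.6634, -0.1119]), 15, np.float64(0.0349))
hole (array([ 0.6747, -0.134 ]), array([0.0145, 0.041 ]), 108.0)
hole (array([ 0.6645, -0.1121]), array([0.0354, 0.0359]), 170.0)
lcap 947 [ 0.4304 -0.3596  0.0304] [0.0699 0.0676 0.0068] 0.0308789733057139
```

View pics/s11.png

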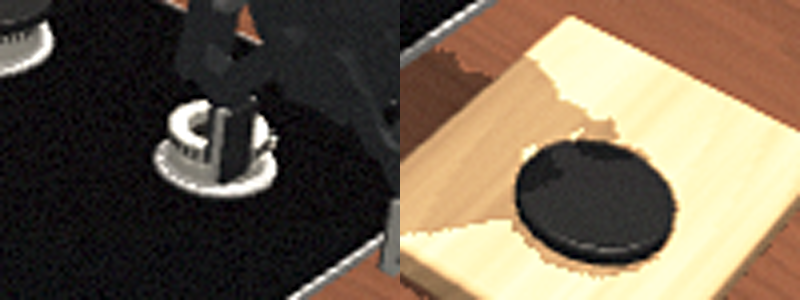

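Large head is seated (top z .0349, expected .035; within ~0.7 mm of the bowl). Large cap is alone on the board at (.4305,-.3597), top z .031. I go for it.

```bash
python3 -m pendant '[{"travel":[-22,23,0],"turn":0,"fingers":-1},{"travel":[-22,23,5],"turn":0,"fingers":-1},{"travel":[-16,16,15],"turn":0,"fingers":-1},{"travel":[-6,7.5,20],"turn":0,"fingers":-1},{"travel":[0,0,20],"turn":0,"fingers":-1},{"travel":[0,0,15],"turn":0,"fingers":-1},{"travel":[0,0,8],"turn":0,"fingers":-1},{"travel":[0,0,4],"turn":0,"fingers":-1},{"travel":[0,0,0],"turn":0,"fingers":-1},{"travel":[0,0,0],"turn":0,"fingers":-1}]'
python3 -m pendant '[{"travel":[0,0,0],"turn":0,"fingers":-1},{"travel":[0,0,0],"turn":0,"fingers":-1},{"travel":[0,0,0],"turn":0,"fingers":-1},{"travel":[0,0,0],"turn":0,"fingers":-1}]'
```

```text
time: 25.8
tool_pos: [0.4307, -0.3601, 0.0349]
tcp_rot: [3.141, -0.0, 0.001]
wrist_force: [-0.8, -1.0, 0.4]
width: 1.001
finger_force: 0.0
time: 26.13
tool_pos: [0.4303, -0.3604, 0.0349]
tcp_rot: [3.141, -0.001, 0.0]
wrist_force: [0.1, 0.4, -0.2]
width: 1.002
finger_force: 0.0
```

```bash
python3 -m pendant '[{"travel":[0.3,-0.5,7],"turn":0,"fingers":-1},{"travel":[0,0,6.5],"turn":0,"fingers":-1},{"travel":[0,0,0],"turn":0,"fingers":-1},{"travel":[0,0,0],"turn":0,"fingers":-1},{"travel":[0,0,0],"turn":0,"fingers":1},{"travel":[0,0,0],"turn":0,"fingers":1},{"travel":[0,0,0],"turn":0,"fingers":1},{"travel":[0,0,0],"turn":0,"fingers":1},{"travel":[0,0,0],"turn":0,"fingers":1}]' 30
python3 - <<'E'
from h import *
S=grab("side"); np.savez("side12.npz",**S); p=monitor.get_obs()["tool_pos"];print(p)
C=cloud(S);k=(abs(C[...,0]-.43)<.045)&(abs(C[...,1]+.36)<.032)&(C[...,2]>.027)&(C[...,2]<.036); q=C[k]
print("lcap",len(q),np.round((q.min(0)+q.max(0))/2,4),np.round(np.ptp(q,0),4),np.median(q[:,2]))
crop(S,422,345,100,75,6,"pics/s12.png")
E
```

```text
time: 26.88
tool_pos: [0.4304, -0.3597, 0.0215]
tcp_rot: [-3.142, -0.0, -0.0]
wrist_force: [-1.4, 2.0, 5.9]
width: 0.762
finger_force: 31.6
[ 0.43037372 -0.35968538  0.02148171]
lcap 840 [ 0.4301 -0.3601  0.031 ] [0.0685 0.0636 0.0078] 0.030892302445544265
pics/s12.png 372 307
```

View pics/s12.png

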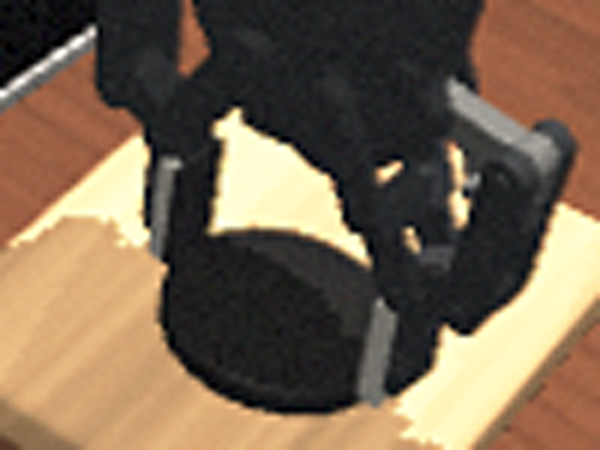

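Cap gripped square across the disc, tips just above the board. Carry to the large head (home TCP .6629, -.1118, .0335).

```bash
python3 -m pendant '[{"travel":[0,0,-3],"turn":0,"fingers":1},{"travel":[0,0,-7],"turn":0,"fingers":1},{"travel":[0,0,-14],"turn":0,"fingers":1},{"travel":[0,0,-18],"turn":0,"fingers":1},{"travel":[0,0,-18],"turn":0,"fingers":1},{"travel":[4,-5,-20],"turn":0,"fingers":1},{"travel":[12,-12,-5],"turn":0,"fingers":1},{"travel":[18,-20,0],"turn":0,"fingers":1},{"travel":[22,-24,0],"turn":0,"fingers":1},{"travel":[22,-24,0],"turn":0,"fingers":1}]'
python3 -m pendant '[{"travel":[22,-24,0],"turn":0,"fingers":1},{"travel":[22,-24,0],"turn":0,"fingers":1},{"travel":[22,-24,0],"turn":0,"fingers":1},{"travel":[22,-24,0],"turn":0,"fingers":1},{"travel":[22,-24,0],"turn":0,"fingers":1},{"travel":[22,-24,0],"turn":0,"fingers":1},{"travel":[16,-14,5],"turn":0,"fingers":1},{"travel":[5,-5,10],"turn":0,"fingers":1},{"travel":[1,0,15],"turn":0,"fingers":1},{"travel":[0,0,10],"turn":0,"fingers":1}]'
python3 -m pendant '[{"travel":[0,0,0],"turn":0,"fingers":1},{"travel":[0,0,0],"turn":0,"fingers":1},{"travel":[0,0,0],"turn":0,"fingers":1},{"travel":[0,0,0],"turn":0,"fingers":1},{"travel":[0,0,0],"turn":0,"fingers":1}]'
python3 - <<'E'
from h import *
S=grab("side"); np.savez("side13.npz",**S); p=monitor.get_obs()["tool_pos"];print(p)
C=cloud(S);z=p[2]+.0095;k=(abs(C[...,0]-p[0])<.04)&(abs(C[...,1]-p[1])<.03)&(C[...,2]>z-.004)&(C[...,2]<z+.004); q=C[k]
print("lcap",len(q),np.round((q.min(0)+q.max(0))/2,4),np.round(np.ptp(q,0),4),np.median(q[:,2])-p[2],np.linalg.lstsq(np.c_[q[:,:2],np.ones(len(q))],q[:,2],rcond=None)[0][:2])
E
```

```text
time: 27.77
tool_pos: [0.509, -0.2742, 0.1069]
tcp_rot: [3.141, -0.001, -0.001]
wrist_force: [0.2, -0.1, -1.6]
width: 0.757
finger_force: 33.5
time: 28.6
tool_pos: [0.6611, -0.1118, 0.0639]
tcp_rot: [-3.142, 0.002, 0.001]
wrist_force: [-0.2, -0.4, -2.1]
width: 0.758
finger_force: 33.5
time: 29.02
tool_pos: [0.6625, -0.1123, 0.0666]
tcp_rot: [3.141, -0.001, -0.001]
wrist_force: [-0.2, 0.7, -1.0]
width: 0.759
finger_force: 33.6
[ 0.66254522 -0.11214301  0.06657636]
lcap 303 [ 0.6619 -0.1124  0.0761] [0.0668 0.0589 0.0076] 0.009737900656359794 [ 0.0172023  -0.00018888]
```

```bash
python3 -m pendant '[{"travel":[0.5,-0.2,7],"turn":0,"fingers":1},{"travel":[0,0,8],"turn":0,"fingers":1},{"travel":[0,0,6],"turn":0,"fingers":1},{"travel":[0,0,4],"turn":0,"fingers":1},{"travel":[0,0,2],"turn":0,"fingers":1},{"travel":[0,0,1],"turn":0,"fingers":1},{"travel":[0,0,0],"turn":0,"fingers":1},{"travel":[0,0,0],"turn":0,"fingers":1},{"travel":[0,0,0],"turn":0,"fingers":1},{"travel":[0,0,0],"turn":0,"fingers":1}]'
```

```text
time: 29.9
tool_pos: [0.6631, -0.1116, 0.0382]
tcp_rot: [3.141, -0.001, -0.0]
wrist_force: [-0.3, 0.1, -0.5]
width: 0.757
finger_force: 33.6
```

```bash
python3 -m pendant '[{"travel":[0,0.2,2],"turn":0,"fingers":1},{"travel":[0,0,1.5],"turn":0,"fingers":1},{"travel":[0,0,0.8],"turn":0,"fingers":1},{"travel":[0,0,0.5],"turn":0,"fingers":1},{"travel":[0,0,0.2],"turn":0,"fingers":1},{"travel":[0,0,0],"turn":0,"fingers":1},{"travel":[0,0,0],"turn":0,"fingers":1},{"travel":[0,0,0],"turn":0,"fingers":1}]'
```

```text
time: 30.57
tool_pos: [0.6629, -0.1117, 0.0336]
tcp_rot: [3.141, -0.0, 0.0]
wrist_force: [-3.3, 0.3, 6.2]
width: 0.758
finger_force: 34.8
```

Seated at the expected height; I release, rise and move well clear.

```bash
python3 -m pendant '[{"travel":[0.2,0,-0.2],"turn":0,"fingers":-1},{"travel":[0,0,0],"turn":0,"fingers":-1},{"travel":[0,0,0],"turn":0,"fingers":-1},{"travel":[0,0,0],"turn":0,"fingers":-1},{"travel":[0,0,0],"turn":0,"fingers":-1},{"travel":[0,0,-10],"turn":0,"fingers":-1},{"travel":[0,0,-25],"turn":0,"fingers":-1},{"travel":[0,0,-35],"turn":0,"fingers":-1},{"travel":[-5,5,-35],"turn":0,"fingers":-1},{"travel":[-10,15,-20],"turn":0,"fingers":-1}]'
python3 -m pendant '[{"travel":[-22,26,-10],"turn":0,"fingers":-1},{"travel":[-22,28,0],"turn":0,"fingers":-1},{"travel":[-22,28,0],"turn":0,"fingers":-1},{"travel":[-22,28,0],"turn":0,"fingers":-1},{"travel":[-22,28,0],"turn":0,"fingers":-1},{"travel":[-22,28,0],"turn":0,"fingers":-1},{"travel":[-22,28,0],"turn":0,"fingers":-1},{"travel":[-22,28,0],"turn":0,"fingers":-1},{"travel":[-15,28,0],"turn":0,"fingers":-1},{"travel":[0,28,0],"turn":0,"fingers":-1}]'
python3 -m pendant '[{"travel":[0,28,0],"turn":0,"fingers":-1},{"travel":[0,28,0],"turn":0,"fingers":-1},{"travel":[0,28,0],"turn":0,"fingers":-1},{"travel":[0,0,0],"turn":0,"fingers":-1},{"travel":[0,0,0],"turn":0,"fingers":-1},{"travel":[0,0,0],"turn":0,"fingers":-1},{"travel":[0,0,0],"turn":0,"fingers":-1}]'
python3 - <<'E'
from h import *
S,T=grab("side"),grab("top"); np.savez("side14.npz",**S)
for n,xy,z,r in(("lcap",(.6632,-.112),.043,.034),("scap",(.4596,-.047),.043,.024)):
  for I in(S,T):
    C=cloud(I);k=(np.hypot(C[...,0]-xy[0],C[...,1]-xy[1])<1.3*r)&(C[...,2]>z-.0035)&(C[...,2]<z+.0045); q=C[k]
    if len(q)>9: print(n,len(q),np.round((q.min(0)+q.max(0))/2,4),np.round(np.ptp(q,0),4),np.median(q[:,2]),np.linalg.lstsq(np.c_[q[:,:2],np.ones(len(q))],q[:,2],rcond=None)[0][:2])
a=S["color"][180:330,200:450,::-1]; b=T["color"][120:320,120:400,::-1]
z=lambda a,s:cv2.resize(a,None,fx=s,fy=s,interpolation=cv2.INTER_CUBIC)
o=np.zeros((600,800,3),np.uint8);A=z(a,1.8);B=z(b,1.6);A=z(a,2);o[:300,:500]=A;o[280:600,352:800]=B;cv2.imwrite("pics/s14.png",o)
E
```

```text
time: 31.4
tool_pos: [0.6503, -0.1307, 0.1628]
tcp_rot: [3.141, -0.005, 0.002]
wrist_force: [0.4, -0.2, 0.6]
width: 1.002
finger_force: 0.0
time: 32.23
tool_pos: [0.454, -0.4107, 0.1689]
tcp_rot: [-3.141, 0.001, -0.001]
wrist_force: [1.1, -0.1, 0.1]
width: 1.001
finger_force: 0.0
time: 32.82
tool_pos: [0.457, -0.4925, 0.1682]
tcp_rot: [-3.141, 0.0, 0.001]
wrist_force: [-0.5, -0.3, 0.2]
width: 1.005
finger_force: 0.0
lcap 364 [ 0.6621 -0.1118  0.0426] [0.0669 0.0664 0.0062] 0.04305753281141532 [0.00617139 0.00820144]
lcap 356 [ 0.6634 -0.1126  0.0435] [0.0668 0.0649 0.0079] 0.043577080284545044 [-0.00284492  0.0008705 ]
scap 232 [ 0.4603 -0.0475  0.043 ] [0.0468 0.0467 0.0069] 0.0431662490334377 [0.02540525 0.02018316]
scap 183 [ 0.4614 -0.0472  0.0436] [0.046  0.0432 0.0077] 0.043429698111851725 [ 0.00736822 -0.01210184]
```

View pics/s14.png

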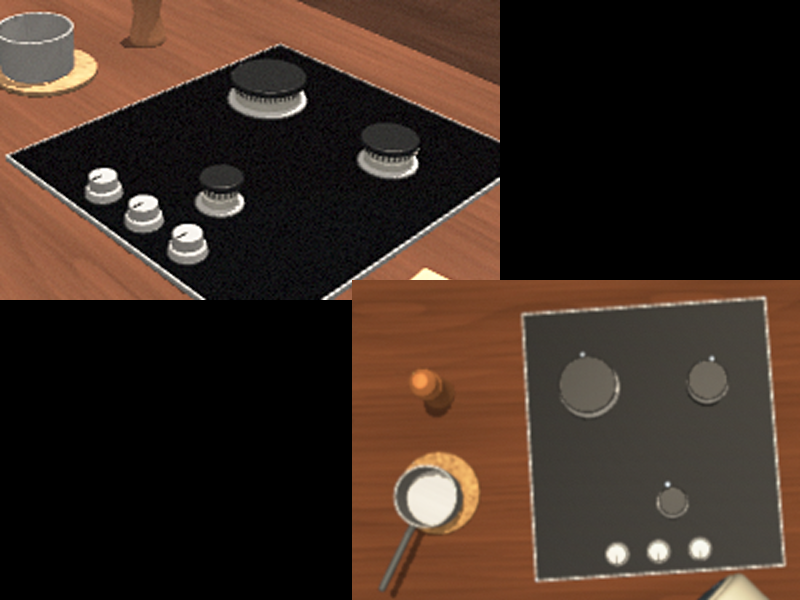

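Both burners are complete: both caps are flat and centred with tops at z ≈ .043, the bystanders look unmoved, and the arm is clear.

```bash
python3 -c "
from workcell import job; print(job.hand_in())"
```

```text
the job is handed in; nothing more can be done
None
```

Job handed in at about 33 s on the robot's clock: both open burners are rebuilt, each head seated in its own bowl with its black cap flat on top (heights as specified, centring within about 1 mm by the cameras), all released, and the third burner, saucepan and pepper mill were left alone.

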